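# Slide the crayon tin between the tape rolls onto the mat

### The job

Push the closed crayon tin endwise through the narrow gap between the two rolls of tape, and on until the whole tin lies on the cork mat beyond. Only push it with the fingertips: it must stay flat on the worktop and nothing may be picked up. Leave the other things standing about where they are, and finish with the hand clear of everything.

Things in the scene. Friction and masses are not known exactly. Their poses are not given: they have to be found in the camera images.
- crayon_tin: flat closed dark blue tin box, 153 mm long, 66 mm wide (68 mm over the rolled lid edge), 28 mm high, about 0.14 kg, lid fixed shut, loose on the worktop and free to slide. Origin: centre of its underside; z up, y along its length, x across its width (its sides at x = -34 mm and +32 mm). At the start it lies on the robot's right (-y) of the two rolls, roughly pointing at the gap but off line and askew
- tin_end_a (a point): centre of the tin's end face at its own +y, 14 mm above its underside
- tin_end_b (a point): centre of the tin's end face at its own -y, 14 mm above its underside
- cork_mat: thin cork mat, 150 x 220 mm, 2 mm thick, fixed, partly covered by a flat green paper; its edge catches nothing: tin and fingertips move over it at worktop height. Origin: its centre; y along its length, x across its width, z up. Push along its +y direction (roughly to the robot's left): the two rolls stand before its -y edge, their centres at y = -175 mm, one on each side of its y axis
- roll_near: roll of brown tape standing flat like a low drum, 96 mm across, 48 mm high, immovable; the one nearer the robot, at about x = -85 mm in the mat's frame. Origin: centre of its underside. The free gap between the two rolls is 72 to 76 mm
- roll_far: the same kind of roll, immovable; the one farther from the robot, at about x = +85 mm in the mat's frame. Origin: centre of its underside
- eraser_box: teal cardboard box, 46 x 98 x 20 mm, beside the mat's long side away from the robot; loose bystander to be left alone. Origin: centre of its underside
- stapler: black stapler, 34 x 153 x 48 mm, beside the mat's long side towards the robot; loose bystander to be left alone. Origin: centre of its underside
- garlic: garlic bulb, 60 mm, near the right-hand edge of the worktop, nearer the robot than the tin; loose bystander to be left alone. Origin: centre of its underside
- paint_pot_a: small paint bottle, 31 mm across, 78 mm high, past the end of the stapler; loose bystander to be left alone. Origin: centre of its underside
- glue_bottle: white glue bottle with a pointed cap, 41 mm across, 134 mm high, beyond the mat's far corner; loose bystander to be left alone. Origin: centre of its underside

How it is judged:
On the way:
1. the tin is in the gap, its middle between the two rolls, flat on the worktop (y of crayon_tin in the frame of cork_mat between -0.2 and -0.15 m and x of crayon_tin in the frame of cork_mat between -0.015 and 0.015 m and height (world z) of crayon_tin below 0.006 m and angle between crayon_tin's own z axis and vertical below 0.08 rad), for 0.05 s.
At the end, for the whole second after the job is handed in: the whole tin lies on the cork mat (both its ends within the mat's outline, the middle of each end within 48 mm of the mat's long middle line, and within 112 mm of its centre lengthwise), flat on the worktop and at rest (x of tin_end_a in the frame of cork_mat between -0.048 and 0.048 m and y of tin_end_a in the frame of cork_mat between -0.112 and 0.112 m and x of tin_end_b in the frame of cork_mat between -0.048 and 0.048 m and y of tin_end_b in the frame of cork_mat between -0.112 and 0.112 m and height (world z) of crayon_tin below 0.006 m and angle between crayon_tin's own z axis and vertical below 0.08 rad and linear speed of crayon_tin below 0.01 m/s); the robot touches nothing.
It fails at once if the tin is lifted or tipped off the worktop (more than 12 mm up or 0.2 rad) (height (world z) of crayon_tin above 0.012 m or angle between crayon_tin's own z axis and vertical above 0.2 rad).
It fails at once if a bystander is picked up, knocked or shoved (moved more than 20 mm) (distance of any of eraser_box, stapler, garlic, paint_pot_a, glue_bottle from where it was at the start of the episode above 0.02 m).
It also fails if it takes over 64 s, if anything falls off the work surface, if the arm or the gripper's body presses on something with over 40 N, if the wrist force passes 120 N, or if a joint passes its speed limit or range.

### The arm

A 6-joint arm with a two-finger parallel gripper is mounted at the origin on the work surface; the furniture and walls round the work are solid. World frame = base frame: x ahead of the robot, y to its left, z up, the work surface at z = 0. Lengths are in m, angles in rad, forces in N, time in s.
With the tool pointing down it reaches from about 0.425 to 0.95 m from the base axis. Payload 3.5 kg.
Tool frame: the origin (TCP) lies at the very end of the fingers, on their centre line; the grasp point (between the pads) lies 19 mm behind it; z points along the fingers, y is the line along which they close (so a half turn about z gives the same grasp; the last joint's range is limited). The gripper opens to 85 mm and grips with 20 to 120 N. Pads are 22 mm wide; open, the fingers measure 114 mm over their backs; the gripper's body (76 mm by 85 mm) begins 54 mm behind the grasp point. The pads swing forward as they close: fully open they stand 13 mm farther back than shut.
Start: joints at [1.075, 0.286, 1.577, -0, 1.279, -0.15], TCP at [0.229, 0.635, 0.231] pointing down, gripper open.
Joint ranges: [-2.77, 2.77], [-0.9, 2.22], [0.21, 2.48], [-1.53, 4.67], [0.24, 2.81], [-2.84, 2.84]. Speed limits (rad/s): [2.79, 2.79, 3.14, 3.14, 3.14, 3.14].

### API

Orientations are given as a unit quaternion [x, y, z, w].
In Python, from plant import ctrl gives the robot as it stands.
- The arm moves only by the tool carry_out, never from a script. Its argument "deltas" is one flat list of numbers, 6 for each row, row after row: the shift along the tool's x, y, z in m, then the turn, a rotation vector about the tool's x, y, z in rad. A call has 1 to 5 rows; each row is the pose to reach, as a shift and turn from the pose commanded when the call began, along the tool's axes at that moment; what a row does not reach only later rows make up. A row lasts 1/8 s, in which the tool goes at most 62.5 mm and 10.7 degrees, less where a joint would pass 70% of its speed; a pose out of reach is approached as far as the arm can. A call with a gripper value outside its range is refused whole. "grip" is the opening in per cent of the stroke, from 0 (shut) to 100 (fully open), set as the call begins (left out, the last holds). The fingers move at their own pace and stop on an object; "grip_force" is the grip in N (left out, the last holds). Time passes only in rows, so rows that repeat a pose let the fingers close. It gives the time, the measured TCP pose, the force, the opening and the grip force at its end, in the units of the state.
- ctrl.get_state(): the state, without advancing time (a new reading comes with each control period).
- ctrl.read_camera(name): name is "side" or "top"; returns (picture, depth): 384x512x3 uint8, red, green, blue; 384x512 float32, m along the optical axis (not along the pixel's ray), 0 where there is no reading.
- ctrl.camera_model(name): a dict with "intrinsics" (3x3 intrinsics, pixels), "extrinsics" (4x4, takes a point from world to camera coordinates). Camera axes: x right, y down, z forward; pixel columns grow to the right and rows downward; lengths in m; the calibration is good to about 2 mm. A picture is of the moment at which its call begins. camera_model takes no time and is no camera call.
- ctrl.sign_off(): hands the job in; it is judged then, once.
Trained networks look in the newest picture that a camera, given by its name, has taken for a name from the list of things; names that differ only in an ending like _2 or _b are one class to them, and where a whole thing is asked for, a point or a joint stands for the part that bears it (a point fixed in the world has none). Each returns a list of dicts, best first, with "score" (0 to 1); they miss things now and then, are a little off and sometimes report something else, mostly with a low value. They report only what shows in the picture. A call takes as long as a camera call.
- ctrl.find_in(camera, query): "uv" ([column, row] in pixels, amid what is visible of it).
The state is a dict: "time": time; "qpos": joint angles; "dq": joint speeds; "joint_efforts": joint torques, N m; "eef_pos": TCP position; "tcp_rot": TCP orientation; "contact_force": force on the tool from outside, world axes, zero at the start; "wrist_torque": the same for the moment, N m; "opening": opening from 0.0 (shut) to 1.0 (fully open); "finger_force": force on a finger pad.
Only numpy, scipy, OpenCV 4.12 (cv2) and the standard library are available. Lean on these libraries where they do the work, as an engineer would, in place of code of your own. Each camera call takes 0.05 s, during which the arm holds its last target. There are 200 camera calls.

## Working session

There is one attempt and no reset: what is moved stays moved. The work goes in short steps, Python scripts to look and compute and a tool call to move; the robot and the scene stay as the last step left them, time stands still between calls to the robot, and variables do not carry over. Pictures are saved under pics/ and viewed, at most 10 in all, crops included, and the job is handed in when it is done.

Besides the shell and the picture viewer there is one more tool, called after ">>>" as name(argument=value, ...) on one line, values as JSON. carry_out: Moves the arm, as the interface text tells. Its arguments: {"type":"object","properties":{"deltas":{"type":"array"},"grip":{"type":"number"},"grip_force":{"type":"number"}},"required":["deltas"]}

```bash
mkdir -p pics; cat > h.py <<'E'
import numpy as np,cv2
from plant import ctrl
def cam(n):
    m=ctrl.camera_model(n);return np.array(m["intrinsics"]),np.array(m["extrinsics"])
def world(n,uv,d):
    K,T=cam(n);uv=np.atleast_2d(uv);d=np.broadcast_to(d,len(uv))
    p=np.c_[(uv[:,0]-K[0,2])/K[0,0]*d,(uv[:,1]-K[1,2])/K[1,1]*d,d]
    return (p-T[:3,3])@T[:3,:3]
def cloud(n,dep):
    v,u=np.mgrid[:dep.shape[0],:dep.shape[1]]
    return world(n,np.c_[u.ravel(),v.ravel()],dep.ravel()).reshape(*dep.shape,3)
E
python3 - <<'E'
from h import *
s=ctrl.get_state();print(s)
for n in("top","side"):
    im,d=ctrl.read_camera(n);cv2.imwrite(f"pics/{n}0.png",im[:,:,::-1]);np.savez(f"{n}0.npz",im=im,d=d)
    P=cloud(n,d)
    for q in["crayon_tin","cork_mat","roll_near","roll_far","eraser_box","stapler","garlic","paint_pot_a","glue_bottle"]:
        for r in ctrl.find_in(n,q)[:2]:
            u,v=np.round(r["uv"]).astype(int);print(n,q,round(r["score"],2),(u,v),P[v,u].round(3))
E
```

```text
{'time': 0.0, 'qpos': array([ 1.07499631e+00,  2.87184085e-01,  1.57815768e+00,  8.57603258e-06,
        1.27857505e+00, -1.50019277e-01]), 'dq': array([ 0.00064924,  0.00109711, -0.00120314, -0.00070989, -0.00164905,
       -0.00043063]), 'joint_efforts': array([-1.19636838e-04, -4.05999005e+01, -2.92617774e+01, -1.48796667e-04,
        5.96650323e-03,  1.08391461e-06]), 'eef_pos': array([0.22845203, 0.63448242, 0.22994534]), 'tcp_rot': array([ 1.72031450e-01,  9.85090772e-01, -1.10071677e-03, -3.72652240e-04]), 'contact_force': array([ 0.36102803, -0.14405237,  0.91916242]), 'wrist_torque': array([-0.06484507,  0.01732633, -0.00590946]), 'finger_force': 0.0, 'opening': 1.0029607139782275}
top crayon_tin 0.86 (np.int64(325), np.int64(181)) [ 0.553 -0.219  0.026]
top cork_mat 0.6 (np.int64(196), np.int64(204)) [0.465 0.219 0.007]
top roll_near 0.68 (np.int64(243), np.int64(226)) [0.391 0.053 0.048]
top roll_far 0.88 (np.int64(250), np.int64(170)) [0.585 0.037 0.022]
top eraser_box 0.8 (np.int64(203), np.int64(175)) [0.564 0.198 0.021]
top stapler 0.71 (np.int64(198), np.int64(245)) [
[... 326 characters left out ...]
79 (np.int64(248), np.int64(170)) [ 0.544 -0.19   0.029]
side cork_mat 0.76 (np.int64(272), np.int64(257)) [0.471 0.254 0.005]
side cork_mat 0.6 (np.int64(245), np.int64(169)) [ 0.555 -0.196  0.03 ]
side roll_near 0.69 (np.int64(296), np.int64(202)) [ 0.376 -0.019  0.001]
side roll_far 0.91 (np.int64(244), np.int64(206)) [0.553 0.072 0.05 ]
side eraser_box 0.65 (np.int64(236), np.int64(239)) [0.574 0.194 0.02 ]
side stapler 0.83 (np.int64(319), np.int64(240)) [0.338 0.227 0.044]
side garlic 0.46 (np.int64(298), np.int64(152)) [ 0.339 -0.334  0.029]
side paint_pot_a 0.84 (np.int64(326), np.int64(276)) [0.338 0.352 0.033]
side glue_bottle 0.97 (np.int64(225), np.int64(253)) [0.596 0.311 0.075]
```

View pics/top0.png

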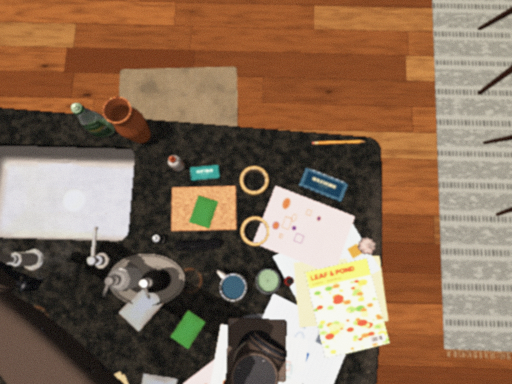

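View pics/side0.png

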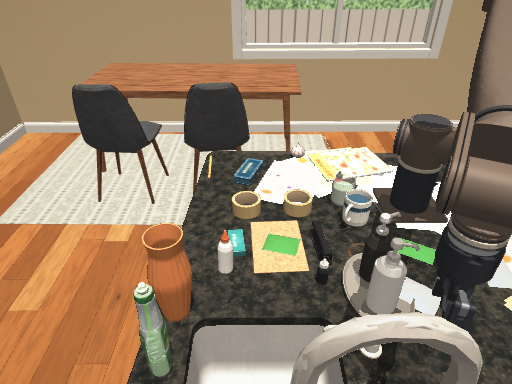

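The top view shows the tin at about (323,184), skewed, with the rolls at (254,180) and (254,231) and the mat spanning (171-237, 186-231). The side view agrees with this. Next I fit the geometry from depth and colour.

```bash
cat >> h.py <<'E'
def rect(xy):
    (c,s,a)=cv2.minAreaRect(np.float32(xy*1000)); b=cv2.boxPoints((c,s,a))
    e=max((b[1]-b[0],b[2]-b[1]),key=np.linalg.norm); e=e/np.linalg.norm(e); e=e*np.sign(e[1])
    return np.round(c,1),np.round(s,1),np.degrees(np.arctan2(-e[0],e[1])).round(2)
def tin(n,im,d,cen=None):
    P=cloud(n,d);hs=cv2.cvtColor(im,cv2.COLOR_RGB2HSV)
    m=(hs[...,0]>95)&(hs[...,0]<125)&(hs[...,1]>110)&(P[...,2]>.015)&(P[...,2]<.04)&(P[...,0]>.3)&(P[...,0]<.75)&(abs(P[...,1])<.45)
    k,l,st,_=cv2.connectedComponentsWithStats(m.astype(np.uint8))
    m=l==1+st[1:,4].argmax()
    # project pixels on the lid plane z=.028
    K,T=cam(n);v,u=np.nonzero(m);ray=(np.c_[(u-K[0,2])/K[0,0],(v-K[1,2])/K[1,1],np.ones(len(u))])@T[:3,:3];o=-T[:3,3]@T[:3,:3]
    w=o+ray*((.028-o[2])/ray[:,2])[:,None]
    return w[:,:2],np.median(P[m][:,2])
E
python3 - <<'E'
from h import *
from scipy.optimize import least_squares
for n in("top","side"):
    f=np.load(n+"0.npz");im,d=f["im"],f["d"];P=cloud(n,d);X,Y,Z=np.moveaxis(P,-1,0)
    print(n,"cam pos",(-cam(n)[1][:3,3]@cam(n)[1][:3,:3]).round(3))
    w,z=tin(n,im,d);print("tin",len(w),rect(w),w.mean(0).round(4),z.round(4))
    hs=cv2.cvtColor(im,cv2.COLOR_RGB2HSV)
    m=(hs[...,0]<22)&(hs[...,1]>90)&(hs[...,2]>150)&(abs(Z)<.02)&(X>.35)&(X<.62)&(Y>.05)&(Y<.4)
    k,l,st,_=cv2.connectedComponentsWithStats(m.astype(np.uint8));m=l==1+st[1:,4].argmax()
    print("mat",m.sum(),rect(P[m][:,:2]))
    for nm,c in(("near",(.39,.03)),("far",(.57,.04))):
        m=(Z>.038)&(Z<.056)&(np.hypot(X-c[0],Y-c[1])<.085)
        p=P[m]; 
        print(nm,len(p),rect(p[:,:2]),np.median(p[:,2]).round(4),p[:,:2].min(0).round(3),p[:,:2].max(0).round(3))
    for nm,c in(("eraser",(.57,.195)),("stapler",(.33,.2)),("garlic",(.33,-.35)),("glue",(.59,.3)),("pot",(.34,.35))):
        p=P[(Z>.012)&(Z<.15)&(np.hypot(X-c[0],Y-c[1])<.09)];print(nm,len(p),p.min(0).round(3),p.max(0).round(3)) if len(p) else 0
for n in ("top0","side0"):
    im=np.load(n+".npz")["im"][...,::-1]
    c=im[150:270,160:400] if n=="top0" else im[145:295,205:365]
    cv2.imwrite(f"pics/{n}c.png",cv2.resize(c,None,fx=3.3,fy=3.3,interpolation=cv2.INTER_CUBIC))
E
```

```text
top cam pos [ 0.292 -0.015  1.333]
tin 487 (array([ 539.8, -211.2]), array([150.5,  60.4]), np.float32(-20.32)) [ 0.5388 -0.2124] 0.0274
mat 2208 (array([453.2, 194.6]), array([153. , 223.6]), np.float32(3.4))
near 244 (array([377.3,  14.9]), array([92.3, 92. ]), np.float32(-24.74)) 0.0466 [ 0.33 -0.03] [0.425 0.063]
far 246 (array([547.9,  23.6]), array([93.4, 90.8]), np.float32(-88.69)) 0.0469 [ 0.501 -0.022] [0.595 0.069]
eraser 471 [0.548 0.146 0.012] [0.61  0.284 0.116]
stapler 355 [0.31  0.13  0.012] [0.42  0.278 0.053]
garlic 267 [ 0.243 -0.382  0.012] [ 0.367 -0.281  0.056]
glue 292 [0.548 0.21  0.012] [0.616 0.304 0.133]
pot 166 [0.262 0.261 0.012] [0.358 0.421 0.078]
side cam pos [0.519 1.001 0.728]
tin 162 (array([ 541.3, -211.8]), array([132.5,  50.6]), np.float32(-20.53)) [ 0.5414 -0.207 ] 0.028
mat 835 (array([449.5, 262.3]), array([151.3,  91.9]), np.float32(-87.82))
near 256 (array([377.1,  18.8]), array([96.8, 93.9]), np.float32(-14.22)) 0.0466 [ 0.33  -0.033] [0.423 0.067]
far 265 (array([547.6,  27.8]), array([97.3, 92.2]), np.float32(-0.7)) 0.0466 [ 0.501 -0.021] [0.594 0.077]
eraser 325 [0.547 0.145 0.013] [0.6   0.25  0.024]
stapler 368 [0.309 0.135 0.012] [0.419 0.282 0.051]
garlic 132 [ 0.244 -0.369  0.012] [ 0.366 -0.314  0.061]
glue 614 [0.547 0.212 0.012] [0.619 0.316 0.135]
pot 396 [0.272 0.261 0.012] [0.359 0.422 0.081]
```

View pics/top0c.png

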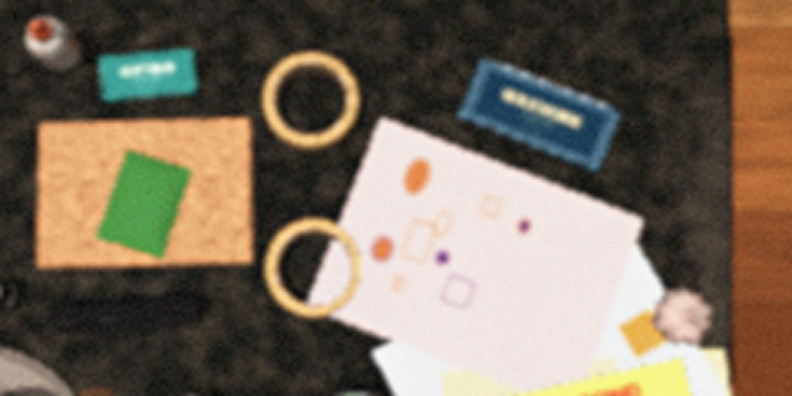

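```bash
cat >> h.py <<'E'
from scipy.spatial.transform import Rotation as R
def delta(p,yaw_deg):
    """tool-frame shift and turn from the measured pose to p with tool y at yaw (angle of (-sin,cos)), pointing down"""
    s=ctrl.get_state();r=R.from_quat(s["tcp_rot"]);a=np.radians(yaw_deg)
    y=np.array([-np.sin(a),np.cos(a),0]);z=np.array([0,0,-1.]);t=R.from_matrix(np.c_[np.cross(y,z),y,z])
    return (r.inv().apply(np.array(p)-s["eef_pos"])).round(4),(r.inv()*t).as_rotvec().round(3)
E
python3 - <<'E'
from h import *
a=np.array([.229,.635]);b=np.array([.6015,-.234]);u=(b-a)/np.linalg.norm(b-a)
for n in("top","side"):
    P=cloud(n,np.load(n+"0.npz")["d"]).reshape(-1,3);q=P[:,:2]-a;s=q@u;t=q@np.array([-u[1],u[0]])
    for lo in np.arange(0,.95,.1):
        k=(s>lo)&(s<lo+.1)&(abs(t)<.09)&(P[:,2]<1);z=P[k,2];print(n,lo.round(1),z.max().round(3) if len(z) else None,end="; ")
print()
for p,w in (([.229,.635,.33],-20.4),([.6015,-.234,.33],-20.4)):print(delta(p,w))
E
```

```text
top 0.0 0.503; top 0.1 0.555; top 0.2 0.21; top 0.3 0.078; top 0.4 0.053; top 0.5 0.051; top 0.6 0.054; top 0.7 0.054; top 0.8 0.035; top 0.9 0.034; side 0.0 0.566; side 0.1 0.564; side 0.2 0.209; side 0.3 0.081; side 0.4 0.051; side 0.5 0.05; side 0.6 0.05; side 0.7 0.051; side 0.8 0.032; side 0.9 0.032; 
(array([-0.0003,  0.    , -0.0987]), array([0.  , 0.  , 0.01]))
(array([-0.6452, -0.6913, -0.0987]), array([0.  , 0.  , 0.01]))
```

>>> carry_out(deltas=[0,0,-0.06,0,0,0,0,0,-0.1,0,0,0.01,-0.042,-0.045,-0.1,0,0,0.01,-0.084,-0.09,-0.1,0,0,0.01,-0.126,-0.135,-0.1,0,0,0.01], grip=70)

```text
time: 1.62
eef_pos: [0.302, 0.4637, 0.3315]
tcp_rot: [0.177, 0.984, 0.0, 0.0]
contact_force: [0.2, -0.5, 0.7]
opening: 0.704
finger_force: 0.0
```

>>> carry_out(deltas=[-0.042,-0.045,0,0,0,0,-0.084,-0.09,0,0,0,0,-0.126,-0.135,0,0,0,0,-0.168,-0.18,0,0,0,0,-0.21,-0.225,0,0,0,0])

```text
time: 2.25
eef_pos: [0.4204, 0.1794, 0.3317]
tcp_rot: [0.177, 0.984, 0.0, 0.001]
contact_force: [0.6, -0.2, -0.5]
opening: 0.702
finger_force: 0.0
```

>>> carry_out(deltas=[-0.042,-0.045,0,0,0,0,-0.084,-0.09,0.02,0,0,0,-0.126,-0.135,0.05,0,0,0,-0.168,-0.18,0.09,0,0,0,-0.21,-0.225,0.13,0,0,0])

```text
time: 2.88
eef_pos: [0.5295, -0.0815, 0.2172]
tcp_rot: [0.177, 0.984, -0.0, 0.001]
contact_force: [1.5, -0.2, 0.2]
opening: 0.703
finger_force: 0.0
```

```bash
python3 - <<'E'
from h import *
s=ctrl.get_state();print(s["time"],s["eef_pos"],s["qpos"],s["opening"])
print(delta([.6015,-.234,.06],-20.4))
E
```

```text
2.875 [ 0.52945447 -0.08152147  0.21721233] [-3.42351017e-01 -1.04338494e-02  1.93331099e+00  2.07936099e-04
  1.21694669e+00 -1.55686723e+00] 0.7031541646595023
(array([-0.1204, -0.1178,  0.1574]), array([ 0.   ,  0.002, -0.   ]))
```

>>> carry_out(deltas=[-0.045,-0.043,0.0,0,0,0,-0.09,-0.086,0.02,0,0,0,-0.105,-0.1,0.07,0,0,0,-0.105,-0.1,0.13,0,0,0,-0.105,-0.1,0.14,0,0,0])

```text
time: 3.5
eef_pos: [0.5889, -0.2084, 0.0721]
tcp_rot: [0.177, 0.984, 0.002, -0.005]
contact_force: [0.8, 0.6, -0.3]
opening: 0.703
finger_force: 0.0
```

```bash
python3 - <<'E'
from h import *
im,d=ctrl.read_camera("side");w,z=tin("side",im,d);print(rect(w),z)
im,d=ctrl.read_camera("side");cv2.imwrite("pics/s1.png",cv2.resize(im[120:240,180:340,::-1],None,fx=4,fy=4,interpolation=cv2.INTER_CUBIC))
print(ctrl.get_state()["eef_pos"],delta([.6015,-.234,.004],-20.4),delta([.5192,-.2087,.004],2.9))
E
```

```text
(array([ 541.6, -212. ]), array([132.7,  51.2]), np.float32(-19.73)) 0.028096464566871687
[ 0.59181475 -0.20941711  0.07682949] (array([-0.0178, -0.0197,  0.0728]), array([ 0.   , -0.002,  0.   ])) (array([ 0.0681, -0.0246,  0.073 ]), array([ 0.001, -0.002, -0.406]))
```

View pics/s1.png

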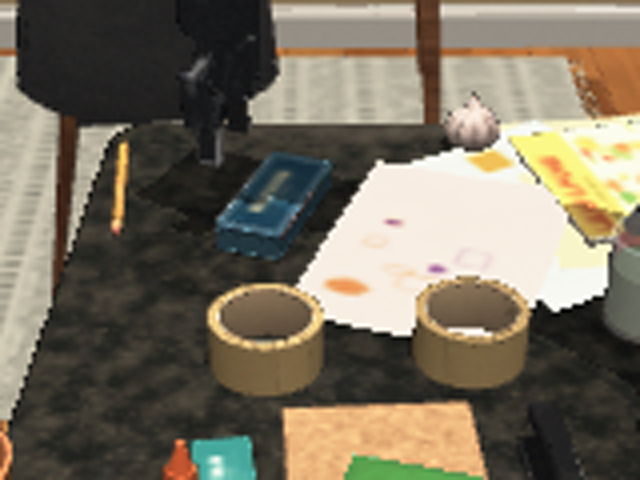

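>>> carry_out(deltas=[-0.018,-0.02,0,0,0,0,-0.018,-0.02,0.0,0,0,0,-0.018,-0.02,0.035,0,0,0,-0.018,-0.02,0.065,0,0,0,-0.018,-0.02,0.065,0,0,0])

```text
time: 4.22
eef_pos: [0.6012, -0.2335, 0.0119]
tcp_rot: [0.177, 0.984, 0.001, -0.001]
contact_force: [-0.2, -1.0, -0.3]
opening: 0.699
finger_force: 0.0
```

```bash
python3 - <<'E'
from h import *
s=ctrl.get_state();print(s["eef_pos"],s["contact_force"],delta([.6015,-.234,.004],-20.4),delta([.5192,-.2087,.004],2.9))
E
```

```text
[ 0.6012496  -0.23346605  0.01194403] [-0.16595325 -1.04749427 -0.28275495] (array([-0.0004, -0.0004,  0.0079]), array([ 0.001, -0.003,  0.001])) (array([ 0.0855, -0.0053,  0.0082]), array([ 0.001, -0.003, -0.406]))
```

>>> carry_out(deltas=[0.0,0,0.007,0,0,0,0.01,0,0.007,0,0,0,0.02,0,0.007,0,0,0,0.03,-0.001,0.007,0,0,-0.06,0.04,-0.002,0.007,0,0,-0.12])

```text
time: 4.85
eef_pos: [0.564, -0.2228, 0.0066]
tcp_rot: [0.117, 0.993, -0.0, 0.001]
contact_force: [1.3, -0.8, 0.1]
opening: 0.697
finger_force: 0.5
```

```bash
python3 - <<'E'
from h import *
im,d=ctrl.read_camera("side");w,z=tin("side",im,d);print(rect(w),z)
im,d=ctrl.read_camera("top");w,z=tin("top",im,d);print(rect(w),z)
s=ctrl.get_state();print(s["eef_pos"],s["contact_force"],delta([.5192,-.2087,.004],2.9))
E
```

```text
(array([ 521. , -211.7]), array([132.4,  50.1]), np.float32(-13.29)) 0.02833929979256634
(array([ 554.3, -154.5]), array([0., 0.]), np.float32(nan)) 0.03132892714575752
[ 0.56309914 -0.22248186  0.0060365 ] [ 0.88121243  0.05073401 -0.8719292 ] (array([0.0459, 0.0031, 0.002 ]), array([ 0.   , -0.   , -0.287]))h.py:14: RuntimeWarning: invalid value encountered in divide
  e=max((b[1]-b[0],b[2]-b[1]),key=np.linalg.norm); e=e/np.linalg.norm(e); e=e*np.sign(e[1])
```

>>> carry_out(deltas=[0.01,0.001,0,0,0,-0.06,0.02,0.0015,0,0,0,-0.12,0.029,0.002,0,0,0,-0.18,0.038,0.003,0,0,0,-0.24,0.043,0.003,0,0,0,-0.285])

```text
time: 5.58
eef_pos: [0.5234, -0.21, 0.0064]
tcp_rot: [-0.025, 1.0, -0.0, 0.001]
contact_force: [0.7, 1.5, 0.6]
opening: 0.7
finger_force: 0.4
```

>>> carry_out(deltas=[0,0,0,0,0,0,0.0,0,0,0,0,0])

```text
time: 5.82
eef_pos: [0.5231, -0.21, 0.0058]
tcp_rot: [-0.024, 1.0, -0.0, 0.0]
contact_force: [0.1, -0.0, -0.7]
opening: 0.7
finger_force: 0.0
```

```bash
python3 - <<'E'
from h import *
im,d=ctrl.read_camera("side");w,z=tin("side",im,d);print(rect(w),z)
s=ctrl.get_state();print(s["eef_pos"],s["contact_force"],delta([.5192,-.2087,.004],2.9))
E
```

```text
(array([ 478.8, -208.1]), array([ 51.3, 125. ]), np.float32(2.87)) 0.02807406924486534
[ 0.52312578 -0.20999283  0.00569838] [0.1972603  0.29784636 0.42068012] (array([0.0039, 0.0015, 0.0017]), array([-0.   ,  0.   , -0.002]))
```

>>> carry_out(deltas=[0.002,0,0,0,0,0,0.004,0,0,0,0,0,0.004,0,0,0,0,0,-0.02,0,0,0,0,0,-0.04,0,-0.02,0,0,0])

```text
time: 6.5
eef_pos: [0.5616, -0.207, 0.0238]
tcp_rot: [-0.024, 1.0, 0.001, -0.002]
contact_force: [-0.1, 0.4, 0.2]
opening: 0.703
finger_force: 0.0
```

>>> carry_out(deltas=[0,0,-0.05,0,0,0,0,-0.04,-0.1,0,0,0.18,0,-0.08,-0.1,0,0,0.36,0,-0.12,-0.1,0,0,0.54,0,-0.15,-0.1,0,0,0.72], grip=35)

```text
time: 7.12
eef_pos: [0.5699, -0.3593, 0.1255]
tcp_rot: [0.332, 0.943, -0.0, -0.0]
contact_force: [0.6, 0.3, -0.7]
opening: 0.349
finger_force: 0.0
```

```bash
python3 - <<'E'
from h import *
for n in("side","top"):
    im,d=ctrl.read_camera(n);w,z=tin(n,im,d);print(len(w),rect(w),z)
s=ctrl.get_state();print(s["eef_pos"],s["qpos"],delta([.48,-.33,.14],-87.1))
E
```

```text
163 (array([ 475.1, -211.5]), array([ 51.3, 131.8]), np.float32(2.74)) 0.028298457131519753
263 (array([ 472.5, -197.6]), array([ 53.2, 114.2]), np.float32(3.78)) 0.02762164536167668
[ 0.56972957 -0.36064683  0.12539516] [-7.14259149e-01  3.81701960e-01  1.65725813e+00 -8.59902477e-04
  1.10223154e+00 -1.60969324e+00] (array([ 0.0892, -0.0322, -0.0146]), array([-0.001,  0.001,  0.845]))
```

>>> carry_out(deltas=[0.02,-0.006,0,0,0,0.17,0.04,-0.012,0,0,0,0.34,0.06,-0.018,0,0,0,0.51,0.08,-0.024,0,0,0,0.68,0.092,-0.028,0,0,0,0.845])

```text
time: 7.85
eef_pos: [0.4797, -0.3207, 0.125]
tcp_rot: [0.688, 0.725, 0.0, -0.001]
contact_force: [-0.0, -0.6, 0.2]
opening: 0.351
finger_force: 0.0
```

>>> carry_out(deltas=[0,0,0.03,0,0,0,0,0,0.07,0,0,0,0,0,0.1,0,0,0,0,0,0.112,0,0,0,0,0,0.112,0,0,0])

```text
time: 8.48
eef_pos: [0.4805, -0.3216, 0.013]
tcp_rot: [0.687, 0.727, 0.0, -0.001]
contact_force: [-0.0, -0.1, 0.2]
opening: 0.35
finger_force: 0.0
```

```bash
python3 - <<'E'
from h import *
for n in("side",):
    im,d=ctrl.read_camera(n);w,z=tin(n,im,d);print(len(w),rect(w),z)
s=ctrl.get_state();print(s["eef_pos"],s["qpos"],s["contact_force"],delta([.48,-.3187,.007],-87.1),delta([.4537+.0506*88,.196-.9987*88/1000,.007],-87.1))
e=np.array([-.0506,.9987])
for y in(-.230,-.175-.0,-.09,0):
    p=np.array([.4537,.196])+(y-.088)*e;print(y,delta([*p,.007],-87.1))
E
```

```text
160 (array([ 474.9, -208.1]), array([ 51.3, 125.1]), np.float32(2.74)) 0.028339676017731495
[ 0.48125103 -0.32242461  0.01417606] [-7.65394123e-01  3.52746796e-01  1.93700009e+00  9.35238975e-05
  8.51310718e-01 -8.21399064e-01] [ 0.69814425  0.61614708 -0.07334032] (array([ 0.0038, -0.001 ,  0.0072]), array([0.   , 0.   , 0.005])) (array([0.1824, 4.4424, 0.009 ]), array([0.   , 0.   , 0.005]))
-0.23 (array([ 2.012e-01, -2.000e-04,  7.100e-03]), array([0.   , 0.   , 0.005]))
-0.175 (array([2.562e-01, 1.000e-04, 7.100e-03]), array([0.   , 0.   , 0.005]))
-0.09 (array([0.3412, 0.0005, 0.0071]), array([0.   , 0.   , 0.005]))
0 (array([0.4312, 0.001 , 0.007 ]), array([0.   , 0.   , 0.005]))
```

>>> carry_out(deltas=[0.01,-0.0005,0.005,0,0,0.005,0.018,-0.0005,0.007,0,0,0.005,0.026,-0.0005,0.007,0,0,0.005,0.034,-0.0005,0.007,0,0,0.005,0.045,-0.0005,0.007,0,0,0.005])

```text
time: 9.15
eef_pos: [0.4781, -0.2773, 0.0069]
tcp_rot: [0.689, 0.725, -0.0, 0.0]
contact_force: [0.0, -0.8, 0.0]
opening: 0.353
finger_force: 0.5
```

>>> carry_out(deltas=[0.012,0,0,0,0,0,0.024,0,0,0,0,0,0.036,0,0,0,0,0,0.048,0,0,0,0,0,0.06,0,0,0,0,0])

```text
time: 9.78
eef_pos: [0.4749, -0.2169, 0.0067]
tcp_rot: [0.689, 0.725, -0.0, 0.0]
contact_force: [0.5, -1.3, 0.7]
opening: 0.351
finger_force: 0.7
```

```bash
cat > chk.py <<'E'
from h import *
e=np.array([-.0506,.9987]);nx=np.array([.9987,.0506]);M=np.array([.4537,.196])
for n in("side","top"):
    im,d=ctrl.read_camera(n);w,z=tin(n,im,d)
    if len(w)<20: continue
    c,s,a=rect(w);q=c/1000-M;print(n,len(w),c,s,a,"mat frame",(nx@q).round(4),(e@q).round(4),z)
s=ctrl.get_state();q=s["eef_pos"][:2]-M;print("tcp mat",nx@q,e@q,s["eef_pos"][2],s["contact_force"],s["time"],s["opening"])
print(delta([*(M-.088*e),.007],-87.1))
E
python3 chk.py
```

```text
side 199 [ 470.8 -128.2] [ 50.6 127.8] 2.84 mat frame 0.0007 -0.3246 0.028465726063589047
top 284 [ 469.1 -110. ] [50.9 98.2] 1.56 mat frame -0.0001 -0.3064 0.027785907199774827
tcp mat -0.00038657684341119117 -0.41230540981393526 0.00604435239925831 [-0.97966386 -0.72367422 -0.21377548] 9.875 0.3503263110437267
(array([ 0.3243,  0.0005, -0.0004]), array([-0.001, -0.002,  0.   ]))
```

>>> carry_out(deltas=[0.012,0,0,0,0,0,0.024,0,0,0,0,0,0.036,0,0,0,0,0,0.048,0,0,0,0,0,0.06,0,0,0,0,0])

```text
time: 10.5
eef_pos: [0.4717, -0.1568, 0.0065]
tcp_rot: [0.689, 0.725, -0.0, -0.0]
contact_force: [0.2, -0.0, -0.0]
opening: 0.351
finger_force: 0.4
```

>>> carry_out(deltas=[0.01,0,0,0,0,0,0.02,0,0,0,0,0,0.03,0,0,0,0,0,0.04,0,0,0,0,0,0.05,0,0,0,0,0])

```text
time: 11.12
eef_pos: [0.4693, -0.1071, 0.0065]
tcp_rot: [0.689, 0.725, -0.0, -0.0]
contact_force: [-0.5, -1.0, -0.5]
opening: 0.349
finger_force: 0.3
```

```bash
python3 chk.py
```

```text
side 248 [465.6 -20. ] [ 51.  132.9] 2.86 mat frame 0.001 -0.2163 0.028384758142784794
top 257 [460.7  11. ] [54.2 90.7] 1.56 mat frame -0.0024 -0.1851 0.027716308392669583
tcp mat -3.797917752281811e-05 -0.3030155336607341 0.006374445504875252 [-0.81232941  0.38677873 -0.81516948] 11.225 0.3456966659917614
(array([ 2.15e-01,  1.00e-04, -5.00e-04]), array([-0.001, -0.001,  0.   ]))
```

>>> carry_out(deltas=[0.01,0,0,0,0,0,0.02,0,0,0,0,0,0.03,0,0,0,0,0,0.04,0,0,0,0,0,0.05,0,0,0,0,0])

```text
time: 11.85
eef_pos: [0.467, -0.0573, 0.0067]
tcp_rot: [0.689, 0.725, 0.0, 0.0]
contact_force: [-0.5, -1.4, 1.0]
opening: 0.351
finger_force: 0.7
```

>>> carry_out(deltas=[0.01,0,0,0,0,0,0.02,0,0,0,0,0,0.03,0,0,0,0,0,0.04,0,0,0,0,0,0.05,0,0,0,0,0])

```text
time: 12.48
eef_pos: [0.4643, -0.0072, 0.0066]
tcp_rot: [0.689, 0.725, -0.0, -0.0]
contact_force: [0.4, -1.6, 1.0]
opening: 0.349
finger_force: 0.7
```

```bash
python3 chk.py
```

```text
side 308 [460.5  81.9] [ 51.1 128.4] 2.86 mat frame 0.001 -0.1143 0.028252289535055403
top 221 [457.9 117. ] [54.2 66.6] 1.56 mat frame 0.0002 -0.0791 0.027459389664256633
tcp mat -0.00017221890436683839 -0.20294467306290057 0.006253721892241194 [ 0.77598647 -0.36126982  0.30218275] 12.575 0.3523974879954763
(array([ 0.115 ,  0.0002, -0.0006]), array([-0.001, -0.001,  0.   ]))
```

>>> carry_out(deltas=[0.012,0,0,0,0,0,0.024,0,0,0,0,0,0.036,0,0,0,0,0,0.048,0,0,0,0,0,0.06,0,0,0,0,0])

```text
time: 13.2
eef_pos: [0.4612, 0.0529, 0.0065]
tcp_rot: [0.689, 0.725, -0.0, -0.0]
contact_force: [-0.6, 0.2, 0.2]
opening: 0.348
finger_force: 0.3
```

>>> carry_out(deltas=[0.012,0,0,0,0,0,0.024,0,0,0,0,0,0.036,0,0,0,0,0,0.046,0,0,0,0,0,0.053,0,0,0,0,0])

```text
time: 13.82
eef_pos: [0.4588, 0.1056, 0.0067]
tcp_rot: [0.689, 0.725, 0.0, 0.0]
contact_force: [0.5, -0.5, 1.1]
opening: 0.348
finger_force: 0.6
```

>>> carry_out(deltas=[0,0,0,0,0,0,-0.015,0,0,0,0,0,-0.025,0,0,0,0,0,-0.025,0,-0.05,0,0,0,-0.025,0,-0.1,0,0,0])

```text
time: 14.45
eef_pos: [0.4593, 0.0788, 0.107]
tcp_rot: [0.69, 0.724, -0.001, -0.001]
contact_force: [1.2, -0.3, 0.2]
opening: 0.349
finger_force: 0.0
```

>>> carry_out(deltas=[-0.05,0,-0.05,0,0,0,-0.1,0,-0.08,0,0,0,-0.15,0,-0.08,0,0,0,-0.2,0,-0.08,0,0,0,-0.2,0,-0.08,0,0,0])

```text
time: 15.08
eef_pos: [0.4697, -0.1235, 0.1869]
tcp_rot: [0.692, 0.722, -0.0, 0.0]
contact_force: [0.0, 0.1, -0.7]
opening: 0.35
finger_force: 0.0
```

```bash
python3 chk.py; python3 - <<'E'
from h import *
im,d=ctrl.read_camera("top");cv2.imwrite("pics/end.png",cv2.resize(im[150:270,160:400,::-1],None,fx=3.3,fy=3.3))
E
```

```text
side 412 [455. 194.] [ 50.9 130.4] 2.86 mat frame 0.0012 -0.0021 0.02876809148097921
top 485 [455.9 190.5] [ 54.2 140.9] 1.56 mat frame 0.0019 -0.0056 0.02787863503757741
tcp mat -0.0003277466034367141 -0.3169391333604335 0.18623872516088785 [ 0.02205177  0.48290629 -0.52193605] 15.175 0.35127354479071415
(array([ 0.2288, -0.0003,  0.1794]), array([-0.001, -0.001, -0.003]))
```

View pics/end.png

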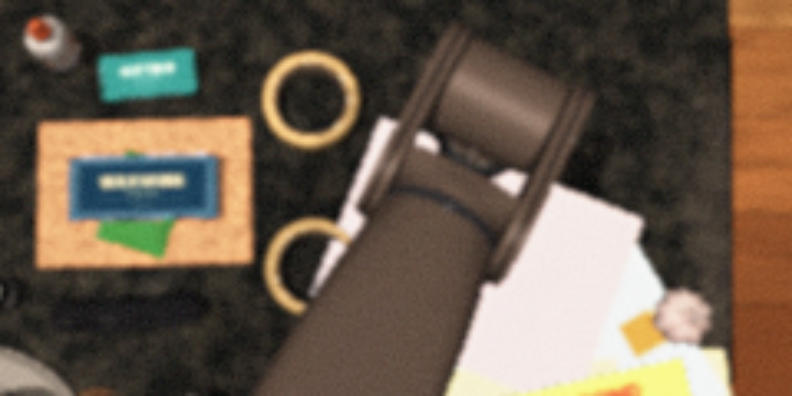

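The tin lies centred on the mat, crop pixels (70-218, 155-220). The bystanders in view haven't moved and the hand is clear.

```bash
python3 -c "
from plant import ctrl
print(ctrl.sign_off())"
```

```text
the job is handed in; nothing more can be done
None
```

The tin was pushed through the gap and lies flat on the cork mat, within about 6 mm of its centre; the bystanders look unmoved, the hand is clear, and the job was handed in at about 15 s (no verdict was returned).

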